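# Tip the low tool case out of a packed rack

### The arm

A 7-joint arm with a two-finger parallel gripper is mounted at the origin on the work surface. World frame = base frame: x ahead of the robot, y to its left, z up, the work surface at z = 0. Lengths are in m, angles in rad, forces in N, time in s.
With the tool pointing down it reaches from about 0.4 to 0.85 m from the base axis. Payload 4.5 kg.
Tool frame: the origin (TCP) lies at the very end of the fingers, on their centre line; the grasp point (between the pads) lies 19 mm behind it (r.grip_point_offset is the distance from the TCP to the grasp point, in m); z points along the fingers, y is the line along which they close (so a half turn about z gives the same grasp; the last joint's range is limited). The gripper opens to 88 mm and grips with 3 to 60 N. Pads are 18 mm wide; open, the fingers measure 123 mm over their backs; the gripper's body (75 mm by 187 mm) begins 45 mm behind the grasp point.
Start: joints at [1.163, 0.689, -0.195, 1.565, 0.157, 0.902, -0.215], TCP at [0.267, -0.565, 0.239] pointing down, gripper open.
Joint ranges: [-3.01, 3.01], [-0.46, 2.08], [-1.47, 1.51], [0.13, 2.56], [-1, 4.14], [0.04, 2.09], [-2.66, 2.66]. Speed limits (rad/s): [2.57, 2.57, 3.14, 3.14, 3.14, 3.14, 3.14].

### API

Orientations are given as a unit quaternion [x, y, z, w].
In Python, from plant import r gives the robot as it stands.
- The arm moves only by the tool carry_out, never from a script. Its argument "rows" is a list of rows, each a list of 3 entries, a list of its own where there are three numbers: the shift along the tool's x, y, z in cm, then the turn, a rotation vector about the tool's x, y, z in degrees, then the closure, from 0 (fully open) to 1 (shut). A call has 1 to 12 rows; each row is the pose to reach, as a shift and turn from the pose commanded when the call began, along the tool's axes at that moment; what a row does not reach only later rows make up. A row lasts 1/10 s, in which the tool goes at most 50 mm and 8.59 degrees, less where a joint would pass 70% of its speed; a pose out of reach is approached as far as the arm can. A call with a gripper value outside its range is refused whole. The fingers move at their own pace and stop on an object; "newtons" is the grip in N (left out, the last holds). Time passes only in rows, so rows that repeat a pose let the fingers close. It gives the time, the measured TCP pose, the force, the opening and the grip force at its end, in the units of the state.
- r.get_state(): the state, without advancing time (a new reading comes with each control period).
- r.snapshot(name): name is "scene" or "top" or "wrist"; returns a dict with "image" (400x640x3 uint8, red, green, blue), "fx", "fy", "cx", "cy" (pixels), "pose" (4x4, takes a point from camera to world coordinates). Camera axes: x right, y up, looking along -z (the intrinsics and any distortion apply to the point x, -y, -z); pixel columns grow to the right and rows downward; lengths in m; the calibration is good to about 2 mm. A picture is of the moment at which its call begins. There is no depth.
- r.finish_job(): hands the job in; it is judged then, once.
The state is a dict: "clock": time; "q": joint angles; "qd": joint speeds; "joint_torque": joint torques, N m; "tool_pos": TCP position; "eef_rot": TCP orientation; "contact_force": force on the tool from outside, world axes, zero at the start; "moment": the same for the moment, N m; "opening": opening from 0.0 (shut) to 1.0 (fully open); "finger_force": force on a finger pad.
Only numpy, scipy, OpenCV 4.12 (cv2) and the standard library are available. Lean on these libraries where they do the work, as an engineer would, in place of code of your own. Each camera call takes 0.05 s, during which the arm holds its last target. There are 200 camera calls.

### The job

One case in the tightly packed rack, the low one without a handle in its top, is wanted for inspection: from behind, tip it forwards until it leans on the rack's front rail by itself, and let go of it there. Then lift it out and stand it upright on its foot near the middle of the black rubber mat. Leave the other cases standing in the rack and do not disturb anything else on the table.

Things in the scene. Friction and masses are not known exactly. Their poses are not given: they have to be found in the camera images.
- rack: Fixed dark steel rack, a tight row of five upright tool cases in it. Origin: on the table, mid-row, in the plane of the cases' front faces. x: front to back of the row (away from the robot, yaw within 0.3 rad), y along the row, z up. Floor 12 mm above the table. Places along y at -74, -37, 0, 37, 74 mm. End plates at y = +-94 to 98 mm, 110 mm high.
- rack_lip (a point): Middle of the top edge of the rack's front lip, 1 mm before the case fronts, 22 mm above the table: it rises 10 mm above the rack floor, so a case cannot slide straight out and pivots here when tipped forwards. The low back of the rack (x = 84 to 88 mm from the rack's origin) is only 50 mm high; behind and above it is free space.
- rack_rail (a point): Middle of the tip-out rail: level 12 mm round bar along the rack's y, 196 mm long, 57.5 mm in front of the rack's origin, 79 mm up. A tipped case passes its balance point at about 0.55 rad, then falls on by itself and leans here at about 0.7 rad, where it stays when let go, its top then in front of the neighbours. Let go earlier, it falls back.
- low_case: The case to take out: closed grey plastic tool case on its end, 80 mm deep (x), 36 thick (y), 130 tall (z), 0.3 to 0.65 kg. The only one with no black handle in its top; its top is 12 mm lower than the others. In one of the three middle places, 1 mm from its neighbours, rear face 81 mm behind the rack's origin. Origin: centre of its underside, 12 mm above the table at the start; x to the rack's back.
- mat: Fixed black rubber mat, 200 x 200 x 4 mm, flat on the table on the robot's right. Origin: centre of its underside (top 4 mm above).
- case_a: Another case of the row, same grey plastic, 80 x 36 x 142 mm, about 0.45 kg, with a black handle folded flush in its top. Origin: centre of its underside; z up. Stays in the rack.
- case_b: Another case of the row, same grey plastic, 80 x 36 x 142 mm, about 0.45 kg, with a black handle folded flush in its top. Origin: centre of its underside; z up. Stays in the rack.
- case_c: Another case of the row, same grey plastic, 80 x 36 x 142 mm, about 0.45 kg, with a black handle folded flush in its top. Origin: centre of its underside; z up. Stays in the rack.
- case_d: Another case of the row, same grey plastic, 80 x 36 x 142 mm, about 0.45 kg, with a black handle folded flush in its top. Origin: centre of its underside; z up. Stays in the rack.
- oil_bottle: Loose black oil bottle, radius 30, 170 mm tall, left of the rack. Origin: centre of its underside. To be left alone.
- oil_can: Loose steel can, radius 33, 115 mm tall, left of the rack. Origin: centre of its underside. To be left alone.
- hitch_ball: Loose steel towing ball, 50 mm wide, 76 mm tall, left of the rack. Origin: centre of its underside. To be left alone.
- bearing_ring: Loose bearing ring, 60 mm across, 18 mm high, between rack and mat on the robot's side. Origin: centre of its underside. To be left alone.
- wrench: Loose flat wrench, 120 mm long, beyond the mat. Origin: centre of its underside. To be left alone.
- parts_bowl: Loose aluminium bowl, 100 mm across, 40 mm high, left, on the robot's side of the rack. Origin: centre of its underside. To be left alone.
There are look-alikes about, which are no part of the job. What is shaped like the case_a but purple or turquoise is not meant.

How it is judged:
By the outcome, as a careful person would: the job done as asked, in the order asked, and still so for the second after the job is handed in, with the robot touching nothing.
It also fails if it takes over 61 s, if anything falls off the work surface, if the arm or the gripper's body presses on something with over 40 N, if the wrist force passes 120 N, or if a joint passes its speed limit or range.

## Working session

There is one attempt and no reset: what is moved stays moved. The work goes in short steps, Python scripts to look and compute and a tool call to move; the robot and the scene stay as the last step left them, time stands still between calls to the robot, and variables do not carry over. Pictures are saved under pics/ and viewed, at most 10 in all, crops included, and the job is handed in when it is done.

Besides the shell and the picture viewer there is one more tool, called after "Emit:" as a command line: name --argument value ..., lists and objects as JSON in quotes. carry_out: Moves the arm, as the interface text tells. Its arguments: {"type":"object","properties":{"rows":{"type":"array"},"newtons":{"type":"number"}},"required":["rows"]}

```bash
mkdir -p pics; ls; cat > h.py <<'E'
import numpy as np, cv2
from plant import r
from scipy.spatial.transform import Rotation as R
def snap(n,f):
    s=r.snapshot(n); cv2.imwrite('pics/'+f+'.png',s['image'][:,:,::-1]); np.savez('pics/'+f,**{k:s[k] for k in s}); return s
def ray(s,u,v):
    P=np.array(s['pose']); d=P[:3,:3]@np.array([(u-s['cx'])/s['fx'],-(v-s['cy'])/s['fy'],-1.]); return P[:3,3],d
def onz(s,u,v,z):
    o,d=ray(s,u,v); return o+d*(z-o[2])/d[2]
def proj(s,p):
    P=np.array(s['pose']); c=P[:3,:3].T@(np.array(p)-P[:3,3]); return s['cx']+s['fx']*c[0]/-c[2], s['cy']-s['fy']*c[1]/-c[2]
def st():
    s=r.get_state(); print({k:np.round(s[k],3).tolist() for k in s}); return s
E
python3 - <<'E'
from h import *
for n in('top','scene'):
    s=snap(n,n+'0'); print(n,s['fx'],s['fy'],s['cx'],s['cy'],np.round(s['pose'],3).tolist(),[k for k in s])
st()
E
```

```text
pics
top 377.26129557471086 377.26129557471086 323.79322114539394 193.35146146513858 [[-0.01, 0.972, -0.236, 0.361], [-1.0, -0.011, -0.003, 0.007], [-0.006, 0.236, 0.972, 0.91], [0.0, 0.0, 0.0, 1.0]] ['image', 'fx', 'fy', 'cx', 'cy', 'pose']
scene 483.34235146185875 483.34235146185875 316.1426353149063 206.95459096175898 [[0.691, 0.662, -0.291, 0.236], [-0.723, 0.632, -0.28, -0.296], [-0.002, 0.404, 0.915, 1.086], [0.0, 0.0, 0.0, 1.0]] ['image', 'fx', 'fy', 'cx', 'cy', 'pose']
{'clock': 0.1, 'q': [1.163, 0.69, -0.194, 1.566, 0.157, 0.902, -0.215], 'qd': [-0.001, -0.002, 0.001, -0.003, -0.001, 0.002, 0.001], 'joint_torque': [-0.004, -52.849, -1.272, -15.384, -0.053, 0.002, 0.0], 'tool_pos': [0.267, -0.565, 0.238], 'eef_rot': [0.976, 0.219, -0.0, -0.001], 'contact_force': [0.009, 0.343, -0.738], 'moment': [0.018, -0.019, 0.025], 'finger_force': 0.0, 'opening': 1.002}
```

View pics/top0.png

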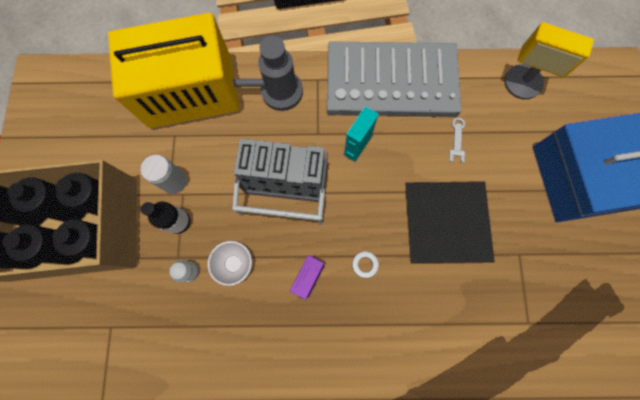

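View pics/scene0.png

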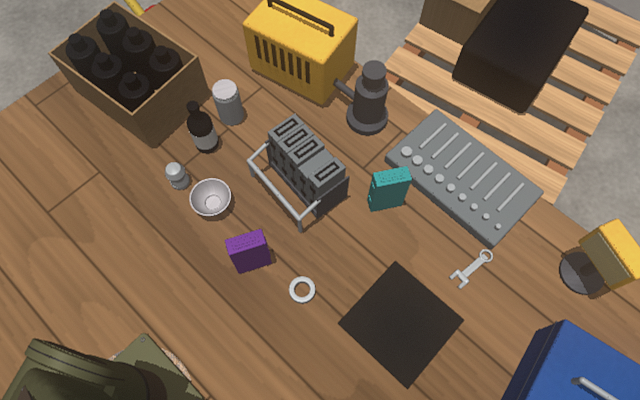

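The top view shows the rack at about (282,180): four cases have black handle loops, and the fourth from the left, at (297,162), has a plain top. The scene view agrees, with the plain one at about (322,165). Mat centre in the top view is about (449,222).

Candidates that could be mistaken for it (top pixels): handled cases (245,155), (262,157), (280,160) and (316,163); turquoise (360,135); purple (307,277). My choice is (297,162). I'll check it in one crop and measure.

```bash
python3 - <<'E'
from h import *
t=cv2.imread('pics/top0.png'); s=cv2.imread('pics/scene0.png')
a=cv2.resize(t[125:235,220:340],None,fx=3.3,fy=3.3,interpolation=cv2.INTER_CUBIC)
b=cv2.resize(s[100:240,235:365],None,fx=3,fy=3,interpolation=cv2.INTER_CUBIC)
h=max(a.shape[0],b.shape[0]); c=np.zeros((h,a.shape[1]+b.shape[1],3),np.uint8); c[:a.shape[0],:a.shape[1]]=a; c[:b.shape[0],a.shape[1]:]=b
cv2.imwrite('pics/crop0.png',c); print(c.shape,a.shape)
T=np.load('pics/top0.npz')
g=cv2.cvtColor(t,cv2.COLOR_BGR2GRAY); m=np.zeros_like(g); m[150:290,380:520]=(g[150:290,380:520]<60)*255
cs,_=cv2.findContours(m,0,2); k=max(cs,key=cv2.contourArea); rc=cv2.minAreaRect(k); print(rc)
print('mat',onz(T,*rc[0],.004), [onz(T,*p,.004).round(3).tolist() for p in cv2.boxPoints(rc)])
E
```

```text
(420, 786, 3) (363, 396, 3)
((449.44903564453125, 222.00103759765625), (79.71809387207031, 85.7780532836914), 88.83085632324219)
mat [ 0.50586181 -0.29320437  0.004     ] [[0.605, -0.194, 0.004], [0.607, -0.406, 0.004], [0.412, -0.388, 0.004], [0.41, -0.185, 0.004]]
```

View pics/crop0.png

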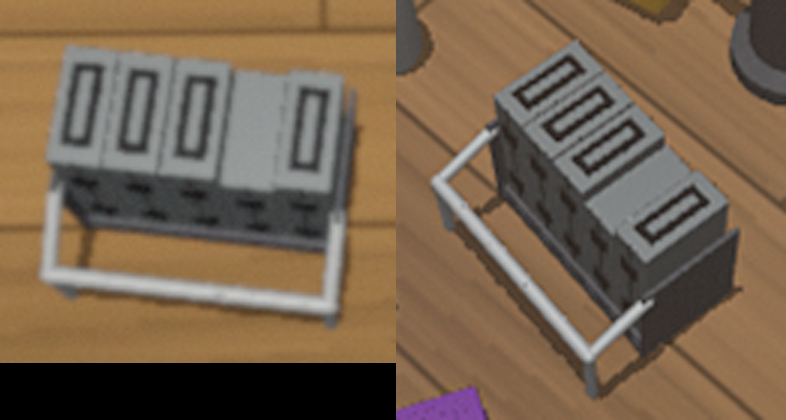

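The crop confirms it. The fourth case from the left (crop pixel 253,130) has a plain, lower top, so the target is at rack y = -37 mm.

```bash
cat >> h.py <<'E'
def fit(pts,mod):
    # 2D rigid fit model->world
    P=np.array(pts)[:,:2]; M=np.array(mod); pc=P.mean(0); mc=M.mean(0)
    H=(M-mc).T@(P-pc); a=np.arctan2(H[0,1]-H[1,0],H[0,0]+H[1,1]); c,s=np.cos(a),np.sin(a); Q=np.array([[c,-s],[s,c]])
    t=pc-Q@mc; return a,t,(P-(M@Q.T+t)).round(4).tolist()
E
python3 - <<'E'
from h import *
T=np.load('pics/top0.npz');S=np.load('pics/scene0.npz')
mod=[(.081,.092),(.081,-.092),(.001,.092),(.001,-.092),(-.0575,.098),(-.0575,-.098)]
zs=[.154]*4+[.079]*2
tp=[(68,46),(343,74),(48,163),(335,192),(47,275),(330,302)]
sp=[(577,42),(727,187),(496,92),(620,237),(437,182),(592,353)]
tw=[onz(T,220+(u+.5)/3.3-.5,125+(v+.5)/3.3-.5,z) for (u,v),z in zip(tp,zs)]
sw=[onz(S,235+(u-396+.5)/3-.5,100+(v+.5)/3-.5,z) for (u,v),z in zip(sp,zs)]
for w in (tw,sw): print(fit(w,mod))
print(fit(tw+sw,mod+mod))
print('turq',onz(T,362,118,.13),onz(T,350,155,.0),onz(T,377,115,.14), 'ring',onz(T,366,265,.0),'purple',onz(T,307,277,.03))
E
```

```text
(np.float64(-0.1182722994297141), array([0.57671121, 0.10762171]), [[-0.001, -0.0022], [-0.0007, 0.0024], [-0.0005, -0.0023], [0.0001, -0.0012], [-0.0001, 0.0007], [0.0022, 0.0027]])
(np.float64(-0.11170004985893674), array([0.58028944, 0.11508678]), [[-0.0028, -0.0104], [0.0034, 0.0036], [0.0023, -0.0068], [-0.0008, 0.0228], [-0.002, -0.006], [-0.0, -0.0031]])
(np.float64(-0.1150605382086757), array([0.57850035, 0.11135485]), [[-0.0025, -0.0063], [-0.0029, -0.0015], [-0.002, -0.0061], [-0.002, -0.0049], [-0.0015, -0.0029], [0.0001, -0.0008], [-0.0013, -0.0064], [0.0055, 0.0075], [0.0038, -0.0031], [0.0013, 0.0265], [-0.0006, -0.0024], [0.0021, 0.0004]])
turq [ 0.72236045 -0.07727633  0.13      ] [ 0.68128217 -0.05741366  0.        ] [ 0.72446206 -0.10954003  0.14      ] ring [ 0.40582757 -0.08800616  0.        ] purple [0.37889763 0.05039487 0.03      ]
```

```bash
cat >> h.py <<'E'
YAW=-.1183; RO=np.array([.5767,.1076,0]); RZ=R.from_euler('z',YAW)
def rk(x,y,z): return RO+RZ.apply([x,y,z])
def go(p,Rt,s=None):
    s=s or r.get_state(); R0=R.from_quat(s['eef_rot']); d=R0.inv().apply(np.array(p)-s['tool_pos'])*100; w=(R0.inv()*Rt).as_rotvec(degrees=True)
    print('shift cm',d.round(2).tolist(),'turn deg',w.round(1).tolist())
def mat(x,z): x=np.array(x)/np.linalg.norm(x); z=np.array(z)/np.linalg.norm(z); return R.from_matrix(np.array([x,np.cross(z,x),z]).T)
RP=mat(RZ.apply([0,1,0]),[0,0,-1])           # push: tool y = rack x
def RG(th): return RZ*R.from_euler('y',-th)*mat([1,0,0],[0,0,-1])  # grasp, tool along case leaning forward th
E
python3 - <<'E'
from h import *
T=np.load('pics/top0.npz');S=np.load('pics/scene0.npz')
for z in(0,.02): print('base edge near', onz(T,282,108,z), onz(S,366,133,z),'base c',onz(T,281,90,z))
for z in(.15,.2,.25): print('top',z,onz(T,272,47,z),onz(S,374,70,z))
print(rk(.041,-.037,0),rk(.041,-.037,0)-rk(-.04,-.037,0),RG(.7).as_matrix().round(2).tolist())
go(rk(.120,-.037,.30),RP)
E
```

```text
base edge near [0.81367959 0.11765525 0.        ] [0.82551814 0.08873113 0.        ] base c [0.86583994 0.12114306 0.        ]
base edge near [0.80373217 0.11522768 0.02      ] [0.81466007 0.08165027 0.02      ] base c [0.85474568 0.1186388  0.02      ]
top 0.15 [0.89141679 0.12476381 0.15      ] [0.89167396 0.13971384 0.15      ]
top 0.2 [0.85652093 0.11702861 0.2       ] [0.85664688 0.11645294 0.2       ]
top 0.25 [0.82162507 0.10929342 0.25      ] [0.82161981 0.09319203 0.25      ]
[0.61304654 0.06601961 0.        ] [ 0.08043387 -0.00955997  0.        ] [[0.76, -0.12, 0.64], [-0.09, -0.99, -0.08], [0.64, 0.0, -0.76]]
shift cm [64.94, -38.01, -6.15] turn deg [-0.1, -0.0, -57.9]
```

Emit:
carry_out --rows '[[[0,0,-6],[0,0,0],1],[[65,-38,-6],[0,0,-58],1],[[65,-38,-6],[0,0,-58],1],[[65,-38,-6],[0,0,-58],1],[[65,-38,-6],[0,0,-58],1],[[65,-38,-6],[0,0,-58],1],[[65,-38,-6],[0,0,-58],1],[[65,-38,-6],[0,0,-58],1],[[65,-38,-6],[0,0,-58],1],[[65,-38,-6],[0,0,-58],1],[[65,-38,-6],[0,0,-58],1],[[65,-38,-6],[0,0,-58],1]]' --newtons 20

```text
clock: 1.3
tool_pos: [0.5783, -0.1095, 0.2957]
eef_rot: [0.747, 0.665, -0.0, -0.0]
contact_force: [0.4, -0.9, -0.1]
opening: 0.003
finger_force: 0.0
```

```bash
python3 - <<'E'
from h import *
st(); go(rk(.120,-.037,.30),RP)
E
```

```text
{'clock': 1.3, 'q': [0.384, 0.605, -0.478, 1.597, 0.313, 1.017, -0.304], 'qd': [-0.887, 0.256, 0.068, -0.567, 0.028, 0.301, -0.705], 'joint_torque': [3.255, -50.882, -5.132, -14.183, -0.249, -0.19, 0.709], 'tool_pos': [0.578, -0.109, 0.296], 'eef_rot': [0.747, 0.665, -0.0, -0.0], 'contact_force': [0.445, -0.895, -0.059], 'moment': [-0.056, -0.069, -0.029], 'finger_force': 0.0, 'opening': 0.003}
shift cm [17.82, 9.3, -0.44] turn deg [-0.0, 0.0, 0.1]
```

Emit:
carry_out --rows '[[[17,9,0],[0,0,0],1],[[17,9,0],[0,0,0],1],[[17,9,0],[0,0,0],1],[[17,9,0],[0,0,0],1],[[17,9,0],[0,0,0],1],[[17,9,0],[0,0,0],1],[[17,9,0],[0,0,0],1]]'

```text
clock: 2.0
tool_pos: [0.6864, 0.0453, 0.2956]
eef_rot: [0.748, 0.664, -0.001, 0.0]
contact_force: [-0.5, -0.2, -0.5]
opening: 0.007
finger_force: 0.0
```

```bash
python3 - <<'E'
from h import *
w=snap('wrist','w1'); print(np.round(w['pose'],3).tolist())
for z in(.142,): print([np.round(proj(w,rk(x,y,z)),0).tolist() for x,y in((.001,-.019),(.001,-.055),(.081,-.019),(.081,-.055))])
s=r.get_state(); print(s['tool_pos'],s['contact_force']); go(rk(.120,-.037,.15),RP); print('rack',RZ.inv().apply(s['tool_pos']-RO))
E
```

```text
[[0.993, 0.114, 0.033, 0.694], [-0.118, 0.956, 0.269, 0.113], [-0.001, -0.271, 0.963, 0.441], [0.0, 0.0, 0.0, 1.0]]
[[201.0, 155.0], [204.0, 191.0], [284.0, 155.0], [285.0, 191.0]]
[0.68648995 0.04486932 0.29585242] [0.15445482 0.08633774 0.69178831]
shift cm [1.26, 0.36, 14.58] turn deg [-0.0, 0.1, -0.1]
rack [ 0.11642634 -0.04933436  0.29585242]
```

View pics/w1.png

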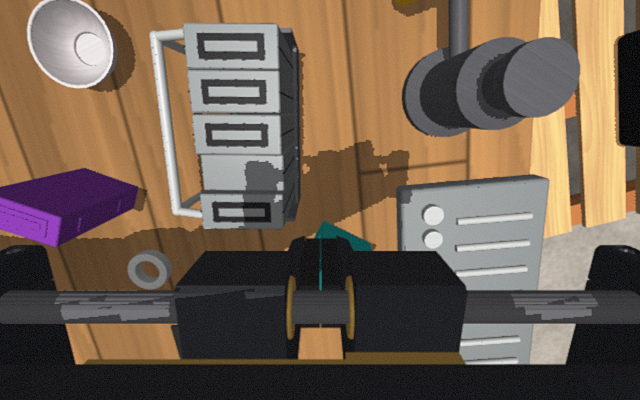

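The wrist picture shows the plain low top at rows 155–191, cols 202–284, exactly where my rack model predicts. The space behind it is free, and the turquoise case at (345,237) is clear to the right.

Emit:
carry_out --rows '[[[1.3,0.4,0],[0,0,0],1],[[1.3,0.4,4],[0,0,0],1],[[1.3,0.4,8],[0,0,0],1],[[1.3,0.4,12],[0,0,0],1],[[1.3,0.4,15],[0,0,0],1],[[1.3,0.4,17],[0,0,0],1],[[1.3,0.4,17.8],[0,0,0],1],[[1.3,0.4,17.8],[0,0,0],1],[[1.3,0.4,17.8],[0,0,0],1]]'

```text
clock: 2.95
tool_pos: [0.6934, 0.06, 0.1194]
eef_rot: [0.747, 0.665, 0.001, 0.001]
contact_force: [-0.1, 0.4, -0.2]
opening: 0.003
finger_force: 0.0
```

```bash
python3 - <<'E'
from h import *
s=r.get_state(); print(s['tool_pos'],s['contact_force']); print('rack',RZ.inv().apply(s['tool_pos']-RO))
for th in np.arange(0,.75,.1): print(round(th,1), np.round(np.array([.081*np.cos(th)-.093*np.sin(th),.022+.081*np.sin(th)+.093*np.cos(th)])*100,2))
E
```

```text
[0.69340087 0.05999128 0.11937351] [-0.08921118  0.36339965 -0.17292733]
rack [ 0.1215042  -0.03350244  0.11937351]
0.0 [ 8.1 11.5]
0.1 [ 7.13 12.26]
0.2 [ 6.09 12.92]
0.3 [ 4.99 13.48]
0.4 [ 3.84 13.92]
0.5 [ 2.65 14.24]
0.6 [ 1.43 14.45]
0.7 [ 0.2  14.53]
```

Emit:
carry_out --rows '[[[-0.3,-0.6,0.1],[0,0,0],1],[[-0.3,-1.2,0.1],[0,0,0],1],[[-0.3,-1.6,0.1],[0,0,0],1],[[-0.3,-2.0,0.1],[0,0,0],1],[[-0.3,-2.3,0.1],[0,0,0],1],[[-0.3,-2.6,0],[0,0,0],1],[[-0.3,-2.9,-0.2],[0,0,0],1],[[-0.3,-2.9,-0.2],[0,0,0],1]]'

```text
clock: 3.75
tool_pos: [0.6632, 0.0602, 0.1204]
eef_rot: [0.747, 0.665, 0.0, 0.0]
contact_force: [0.7, 0.1, -0.2]
opening: 0.006
finger_force: 0.3
```

```bash
python3 - <<'E'
from h import *
w=snap('wrist','w2')
s=r.get_state(); print(s['tool_pos'],s['contact_force']); print('rack',RZ.inv().apply(s['tool_pos']-RO))
E
```

```text
[0.66341622 0.06013616 0.1202611 ] [ 1.05048934 -0.65972291 -0.86388683]
rack [ 0.09171202 -0.03689748  0.1202611 ]
```

View pics/w2.png

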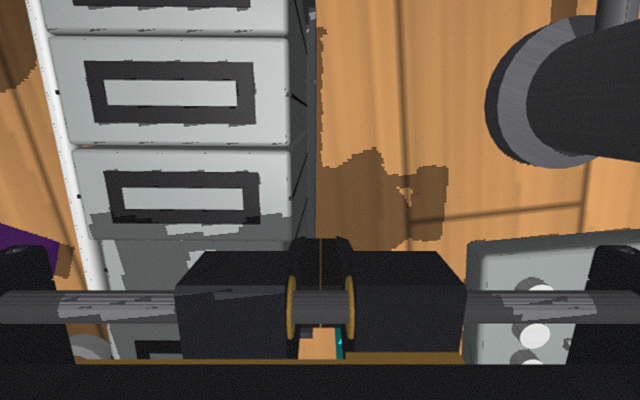

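The wrist view shows the fingertips behind the low case, whose rear edge is hidden by the gripper at about (290,250). Neighbours have not moved. The force is only about 1 N, so I continue along the tipping arc.

Emit:
carry_out --rows '[[[0,-0.4,-0.2],[0,0,0],1],[[0,-0.8,-0.5],[0,0,0],1],[[0,-1.2,-0.8],[0,0,0],1],[[0,-1.6,-1.1],[0,0,0],1],[[0,-2.0,-1.3],[0,0,0],1],[[0,-2.0,-1.3],[0,0,0],1]]'

```text
clock: 4.4
tool_pos: [0.6429, 0.0626, 0.1335]
eef_rot: [0.747, 0.665, -0.0, 0.0]
contact_force: [0.8, 0.7, -1.0]
opening: 0.006
finger_force: 0.3
```

```bash
python3 - <<'E'
from h import *
s=r.get_state(); print(s['tool_pos'],s['contact_force']); print('rack',RZ.inv().apply(s['tool_pos']-RO))
snap('scene','s2'); t=snap('top','t2')
a=t['image'][110:240,210:350,::-1]; b=cv2.imread('pics/s2.png')[90:240,225:385]
c=np.hstack([cv2.resize(a,(390,390),interpolation=2),cv2.resize(b,(400,390),interpolation=2)]); cv2.imwrite('pics/c2.png',c)
E
```

```text
[0.64292678 0.06262275 0.13346324] [ 0.822523    0.66410156 -1.03431389]
rack [ 0.07107231 -0.03684652  0.13346324]
```

View pics/c2.png

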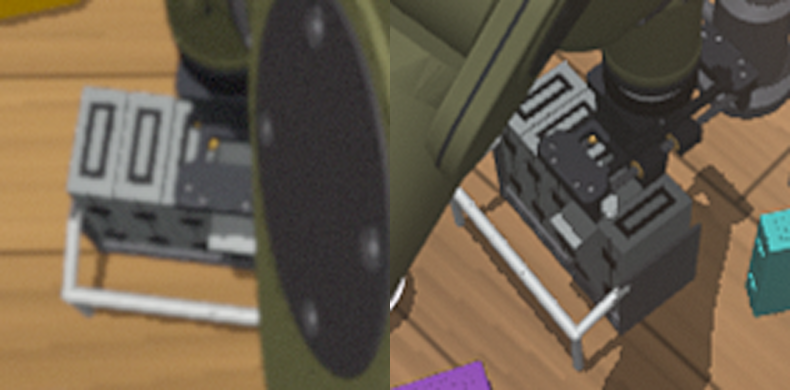

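Both crops show the low case's top edge coming out past its neighbours' fronts, at (230,235) and (565,230). The neighbours still stand, so I keep pushing on the arc.

Emit:
carry_out --rows '[[[0,-0.5,-0.25],[0,0,0],1],[[0,-1.0,-0.5],[0,0,0],1],[[0,-1.5,-0.75],[0,0,0],1],[[0,-2.0,-0.95],[0,0,0],1],[[0,-2.5,-1.1],[0,0,0],1],[[0,-3.0,-1.25],[0,0,0],1],[[0,-3.5,-1.4],[0,0,0],1],[[0,-4.0,-1.5],[0,0,0],1],[[0,-4.4,-1.6],[0,0,0],1],[[0,-4.8,-1.6],[0,0,0],1],[[0,-5.2,-1.6],[0,0,0],1],[[0,-5.2,-1.6],[0,0,0],1]]'

```text
clock: 5.7
tool_pos: [0.591, 0.0686, 0.1489]
eef_rot: [0.747, 0.665, -0.0, -0.0]
contact_force: [0.2, 0.1, 0.0]
opening: 0.006
finger_force: 0.0
```

```bash
python3 - <<'E'
from h import *
s=r.get_state(); print(s['tool_pos'],s['contact_force'],s['finger_force']); print('rack',RZ.inv().apply(s['tool_pos']-RO))
E
```

```text
[0.59101064 0.0685777  0.14892564] [0.18811866 0.10624959 0.03422851] 0.0
rack [ 0.0188162  -0.03706056  0.14892564]
```

Emit:
carry_out --rows '[[[0,1,0],[0,0,0],1],[[0,2,-1],[0,0,0],1],[[0,4,-4],[0,0,0],1],[[0,6,-8],[0,0,0],1],[[0,8,-12],[0,0,0],1],[[0,9,-16],[0,0,0],1],[[0,9,-18],[0,0,0],1],[[0,9,-18],[0,0,0],0.3]]'

```text
clock: 6.5
tool_pos: [0.6831, 0.0586, 0.3326]
eef_rot: [0.747, 0.664, 0.003, 0.002]
contact_force: [1.8, 1.1, 0.7]
opening: 0.07
finger_force: 0.0
```

```bash
python3 - <<'E'
from h import *
w=snap('wrist','w3'); s=snap('scene','s3')
cv2.imwrite('pics/c3.png',np.hstack([cv2.resize(cv2.imread('pics/w3.png')[90:340,40:420],(430,283)),cv2.resize(cv2.imread('pics/s3.png')[100:240,225:385],(323,283))]))
q=r.get_state(); print(q['q'],q['tool_pos'],q['contact_force'])
th=.7;c,sn=np.cos(th),np.sin(th)
P=lambda a,y,b: rk(a*c-b*sn, y, .022+a*sn+b*c)
for n in(w,s): print([np.round(proj(n,P(a,y,.12)),0).tolist() for a,y in((.001,-.019),(.001,-.055),(.081,-.019),(.081,-.055))])
E
```

```text
[ 0.06066761  0.72191599 -0.4535806   1.2333868   0.3097738   1.25448422
 -0.50612369] [0.68071322 0.05794236 0.32831286] [0.4152752  0.5644247  0.36832234]
[[158.0, 160.0], [162.0, 190.0], [194.0, 167.0], [198.0, 201.0]]
[[271.0, 193.0], [280.0, 205.0], [291.0, 167.0], [301.0, 178.0]]
```

View pics/c3.png

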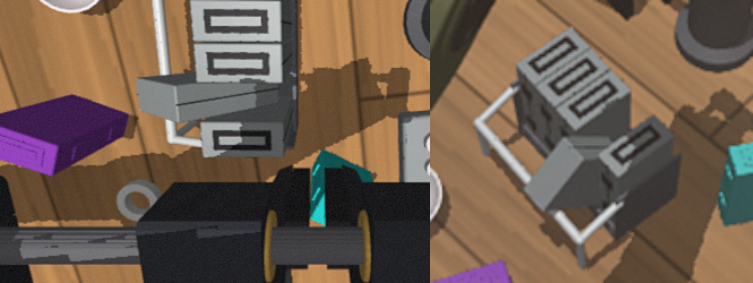

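The case leans on the rail by itself, top front edge at wrist-crop (140,95), and all four others still stand. Next I plan the aligned grasp.

```bash
cat >> h.py <<'E'
def PC(a,y,b,th=.7):
    c,s=np.cos(th),np.sin(th); return rk(a*c-b*s,y,.022+a*s+b*c)
E
python3 - <<'E'
from h import *
print(PC(.041,-.037,.24), PC(.041,-.037,.08))
go(PC(.041,-.037,.24)+[0,0,.05],RG(.7))
E
```

```text
[0.44994084 0.08540553 0.23197505] [0.55229525 0.0732402  0.1096003 ]
shift cm [0.05, -23.24, 4.65] turn deg [-31.4, 31.4, 86.1]
```

Emit:
carry_out --rows '[[[0,-5,0],[-31.4,31.4,86],0.3],[[0,-8,1],[-31.4,31.4,86],0.3],[[0,-11,1],[-31.4,31.4,86],0.3],[[0,-14,2],[-31.4,31.4,86],0.3],[[0,-17,3],[-31.4,31.4,86],0.3],[[0,-20,4],[-31.4,31.4,86],0.3],[[0,-23,4.6],[-31.4,31.4,86],0.3],[[0,-23,4.6],[-31.4,31.4,86],0.3],[[0,-23,4.6],[-31.4,31.4,86],0.3],[[0,-23,4.6],[-31.4,31.4,86],0.3],[[0,-23,4.6],[-31.4,31.4,86],0.3],[[0,-23,4.6],[-31.4,31.4,86],0.3]]'

```text
clock: 7.8
tool_pos: [0.4567, 0.0871, 0.3085]
eef_rot: [0.96, 0.122, 0.249, 0.032]
contact_force: [0.1, 0.6, -0.0]
opening: 0.704
finger_force: 0.0
```

```bash
python3 - <<'E'
from h import *
st(); go(PC(.041,-.037,.22),RG(.7))
E
```

```text
{'clock': 7.8, 'q': [-0.815, 0.276, 0.512, 2.396, 0.985, 0.043, -2.646], 'qd': [-1.813, -0.011, 1.828, 0.082, -0.492, -0.077, -0.9], 'joint_torque': [9.922, -25.628, -0.398, -11.142, 1.223, -0.459, 0.316], 'tool_pos': [0.457, 0.087, 0.308], 'eef_rot': [0.96, 0.122, 0.249, 0.032], 'contact_force': [0.126, 0.634, -0.007], 'moment': [0.034, 0.417, -0.042], 'finger_force': 0.0, 'opening': 0.704}
shift cm [-3.89, -0.68, 8.31] turn deg [-5.2, 10.5, 20.0]
```

```bash
cat > fk.py <<'E'
import numpy as np, itertools
from scipy.optimize import least_squares
from scipy.spatial.transform import Rotation as R
Z=np.eye(3)[2]
def fk(q,sg,L):
    s=L[7:14]+np.asarray(q)*np.array([sg[0],1,sg[1],1,sg[2],1,sg[3]]); A=R.from_euler('z',s[0])*R.from_euler('y',s[1])*R.from_euler('z',s[2])
    h,a,b,c,e1,e2,e3=L[:7]
    p=np.array([0,0,h])+A.apply([e1,0,a]); A=A*R.from_euler('y',s[3]); p=p+A.apply([e2,0,b])
    A=A*R.from_euler('z',s[4])*R.from_euler('y',s[5]); p=p+A.apply([e3,0,c]); return p,A*R.from_euler('z',s[6])
D=[([1.163,.69,-.194,1.566,.157,.902,-.215],[.267,-.565,.238],[.976,.219,0,-.001]),
([.384,.605,-.478,1.597,.313,1.017,-.304],[.578,-.109,.296],[.747,.665,0,0]),
([.06067,.72192,-.45358,1.23339,.30977,1.25448,-.50612],[.68071,.05794,.32831],[.747,.664,.002,.001]),
([-.815,.276,.512,2.396,.985,.043,-2.646],[.457,.087,.308],[.96,.122,.249,.032])]
E
python3 - <<'E'
from fk import *
best=[]
for sg in itertools.product((-1,1),repeat=4):
  for o1 in (0,np.pi):
   for o7 in (0,np.pi/2,np.pi,-np.pi/2):
    off=np.array([o1,0,0,0,0,0,o7])
    def res(x):
        o=[]
        for q,p,e in D:
            P,A=fk(q,sg,np.r_[x,off]); o+=list((P-p)*3)+list((A.inv()*R.from_quat(e)).as_rotvec())
        return o
    f=least_squares(res,[.35,.35,.35,.3,0,0,0],max_nfev=40); best.append((f.cost,sg,o1,o7,f.x.round(3).tolist()))
best.sort(key=lambda b:b[0])
for b in best[:3]: print(b)
E
```

```text
(np.float64(0.002861117303292611), (-1, -1, -1, -1), 0, 1.5707963267948966, [0.243, 0.689, 0.334, 0.362, -0.019, -0.024, 0.068])
(np.float64(0.5986829252880685), (-1, -1, -1, -1), 3.141592653589793, -1.5707963267948966, [0.465, -0.662, -0.293, -0.25, -0.022, 0.068, -0.076])
(np.float64(0.6834652280128753), (-1, 1, -1, 1), 0, 1.5707963267948966, [-0.848, 1.26, 0.145, -0.115, -0.048, -0.097, 0.313])
```

```bash
cat >> fk.py <<'E'
SG=(-1,-1,-1,-1); LO=np.array([-3.01,-.46,-1.47,.13,-1,.04,-2.66]); HI=np.array([3.01,2.08,1.51,2.56,4.14,2.09,2.66])
x0=np.array([.243,.689,.334,.362,-.019,-.024,.068])
def rr(x,free):
    o=[]
    off=np.array([0,0,0,0,0,0,np.pi/2])
    for q,p,e in D:
        P,A=fk(q,SG,np.r_[x,off]); o+=list((P-p)*3)+list((A.inv()*R.from_quat(e)).as_rotvec())
    return np.array(o+list(free*(x-x0)))
LL=np.r_[x0,[0]*6,np.pi/2]
def ik(p,A,seed,n=12,m=.1):
    rng=np.random.default_rng(0); out=[]
    for i in range(n):
        s=seed if i==0 else rng.uniform(LO,HI)
        def f(q):
            P,B=fk(q,SG,LL); return np.r_[(P-p)*5,(B.inv()*A).as_rotvec(),.002*(q-seed)]
        g=least_squares(f,np.clip(s,LO+m+.01,HI-m-.01),bounds=(LO+m,HI-m)); e=np.abs(f(g.x)[:6]).max(); out.append((e,np.abs(g.x-seed).max(),g.x.round(2).tolist()))
    ok=[o for o in out if o[0]<.02]; return min(ok,key=lambda o:o[1]) if ok else min(out)
E
python3 - <<'E'
from fk import *; from h import PC,RG,RP,rk,r
rs=rr(x0,0).reshape(-1,6); print(rs.round(3).tolist())
q0=np.array(r.get_state()['q']); F=R.from_euler('z',np.pi)
for th in(.7,.5,.3,0):
  for nm,p in(('grasp',PC(.041,-.037,.08)),('pre',PC(.041,-.037,.08)-RG(th).as_matrix()[:,2]*.08),('lift',PC(.041,-.037,.08)+[-.05,0,.15])):
    for fl in(0,1):
      A=RG(th)*F if fl else RG(th)
      print(th,nm,fl,ik(p,A,q0))
E
```

```text
Traceback (most recent call last):
ValueError: cannot reshape array of size 31 into shape (6)
```

```bash
python3 - <<'E'
from fk import *; from h import PC,RG,RP,rk,r
print(rr(x0,0)[:24].reshape(-1,6).round(3).tolist())
q0=np.array(r.get_state()['q']); F=R.from_euler('z',np.pi)
for th in(.7,.5,.3,0):
  for nm,p in(('grasp',PC(.041,-.037,.08)),('pre',PC(.041,-.037,.08)-RG(th).as_matrix()[:,2]*.08),('lift',PC(.041,-.037,.08)+[-.05,0,.15])):
    for fl in(0,1):
      A=RG(th)*F if fl else RG(th)
      o=ik(p,A,q0,8); print(th,nm,fl,round(o[0],3),round(o[1],2),o[2])
E
```

```text
[[0.066, 0.021, -0.007, 0.001, 0.001, -0.0], [-0.017, -0.017, 0.015, -0.0, 0.0, -0.0], [0.0, -0.008, -0.004, -0.005, 0.002, 0.001], [0.002, -0.001, -0.001, 0.001, 0.0, 0.0]]
0.7 grasp 0 0.313 4.84 [0.01, 0.97, -1.21, 2.46, 1.57, 1.28, 2.19]
0.7 grasp 1 0.313 1.72 [0.01, 0.97, -1.21, 2.46, 1.57, 1.28, -0.95]
0.7 pre 0 0.325 4.93 [-0.18, 0.64, -0.71, 2.46, 1.57, 0.77, 2.29]
0.7 pre 1 0.325 1.79 [-0.18, 0.64, -0.71, 2.46, 1.57, 0.77, -0.85]
0.7 lift 0 0.213 0.98 [-0.67, 0.4, 0.57, 2.21, 0.0, 0.14, -1.9]
0.7 lift 1 0.213 3.88 [-0.67, 0.4, 0.57, 2.21, 0.0, 0.14, 1.24]
0.5 grasp 0 0.184 4.92 [0.09, 0.96, -1.24, 2.46, 1.57, 1.18, 2.28]
0.5 grasp 1 0.184 1.78 [0.09, 0.96, -1.24, 2.46, 1.57, 1.18, -0.86]
0.5 pre 0 0.165 5.01 [-0.02, 0.65, -0.87, 2.46, 1.57, 0.77, 2.36]
0.5 pre 1 0.165 1.87 [-0.02, 0.65, -0.87, 2.46, 1.57, 0.77, -0.78]
0.5 lift 0 0.061 0.98 [-0.49, 0.39, 0.37, 2.22, 0.0, 0.14, -1.87]
0.5 lift 1 0.061 3.91 [-0.49, 0.39, 0.37, 2.22, 0.01, 0.14, 1.27]
0.3 grasp 0 0.042 4.98 [0.14, 0.94, -1.24, 2.46, 1.57, 1.09, 2.33]
0.3 grasp 1 0.042 1.84 [0.14, 0.94, -1.24, 2.46, 1.57, 1.09, -0.81]
0.3 pre 0 0.0 0.64 [-0.31, 0.54, 0.11, 2.19, 0.34, 0.14, -2.25]
0.3 pre 1 0.0 1.86 [-0.11, 0.57, -0.48, 2.46, 1.78, 0.43, -0.79]
0.3 lift 0 0.0 0.65 [-0.22, 0.41, -0.14, 2.15, 0.54, 0.36, -2.52]
0.3 lift 1 0.0 2.55 [0.04, 0.46, -0.72, 2.25, 1.09, 0.56, -0.1]
0 grasp 0 0.0 0.83 [-0.04, 0.76, -0.32, 1.96, 0.47, 0.5, -2.38]
0 grasp 1 0.0 2.71 [0.15, 0.85, -0.88, 2.06, 1.01, 0.75, 0.06]
0 pre 0 0.0 0.82 [-0.02, 0.66, -0.3, 1.85, 0.3, 0.68, -2.19]
0 pre 1 0.0 2.85 [0.22, 0.79, -1.04, 1.93, 0.86, 0.95, 0.2]
0 lift 0 0.0 0.8 [-0.04, 0.53, -0.25, 1.87, 0.18, 0.77, -2.08]
0 lift 1 0.0 2.85 [0.28, 0.7, -1.18, 1.95, 0.76, 1.04, 0.21]
```

```bash
cat >> h.py <<'E'
F180=R.from_euler('z',np.pi)
def RY(yaw,th): return R.from_euler('z',yaw)*R.from_euler('y',-th)*mat([1,0,0],[0,0,-1])*F180   # flipped grasp
E
python3 - <<'E'
from fk import *; from h import *
q0=np.array([.15,.85,-.88,2.06,1.01,.75,.06])
G=rk(-.033,-.037,.111)
for nm,p,A in [('g0',G,RY(YAW,0)),('g.15',G,RY(YAW,.15)),('g-.1',G,RY(YAW,-.1)),('lift0',G+[0,0,.17],RY(YAW,0)),('lift-.6',G+[0,0,.17],RY(YAW,-.65))]+[(f'place yaw{y} th{t}',np.array([.506,-.293,.12])+RY(y,t).as_matrix()[:,2]*.019,RY(y,t)) for y in(-.1,-.5,-.9,-1.3) for t in(-.55,-.7)]:
    o=ik(p,A,q0,10); print(nm,round(o[0],3),round(o[1],2),o[2])
go(G+[0,0,.14],RY(YAW,0)); print(G)
E
```

```text
g0 0.0 0.03 [0.14, 0.83, -0.87, 2.09, 1.02, 0.72, 0.03]
g.15 0.0 0.59 [0.09, 0.81, -0.9, 2.34, 1.48, 0.7, -0.53]
g-.1 0.0 0.12 [0.19, 0.9, -0.96, 1.98, 0.89, 0.87, 0.18]
lift0 0.0 0.36 [0.27, 0.7, -1.13, 1.8, 0.71, 1.11, 0.34]
lift-.6 0.0 0.99 [0.22, 1.05, -1.21, 1.3, 0.41, 1.74, 0.52]
place yaw-0.1 th-0.55 0.0 0.91 [0.71, 1.17, -1.05, 1.5, 0.76, 1.57, 0.97]
place yaw-0.1 th-0.7 0.0 0.98 [0.68, 1.24, -1.04, 1.39, 0.72, 1.73, 1.0]
place yaw-0.5 th-0.55 0.0 0.77 [0.8, 1.19, -1.07, 1.44, 0.65, 1.52, 0.73]
place yaw-0.5 th-0.7 0.0 0.93 [0.78, 1.26, -1.08, 1.32, 0.6, 1.68, 0.76]
place yaw-0.9 th-0.55 0.0 0.75 [0.9, 1.18, -1.07, 1.45, 0.55, 1.39, 0.47]
place yaw-0.9 th-0.7 0.0 0.78 [0.89, 1.25, -1.1, 1.34, 0.49, 1.53, 0.51]
place yaw-1.3 th-0.55 0.0 0.85 [1.0, 1.14, -1.07, 1.54, 0.48, 1.18, 0.21]
place yaw-1.3 th-0.7 0.0 0.87 [1.02, 1.23, -1.12, 1.44, 0.41, 1.3, 0.26]
shift cm [4.0, 2.3, 9.05] turn deg [40.6, 2.8, -154.1]
[0.53956375 0.0747534  0.111     ]
```

Emit:
carry_out --rows '[[[4,2,2],[40.6,2.8,-154],0.3],[[4,2,2],[40.6,2.8,-154],0.3],[[4,2,2],[40.6,2.8,-154],0.3],[[4,2,4],[40.6,2.8,-154],0.3],[[4,2,4],[40.6,2.8,-154],0.3],[[4,2,4],[40.6,2.8,-154],0.3],[[4,2,4],[40.6,2.8,-154],0.3],[[4,2,4],[40.6,2.8,-154],0.3],[[4,2,4],[40.6,2.8,-154],0.3],[[4,2,4],[40.6,2.8,-154],0.3],[[4,2,4],[40.6,2.8,-154],0.3],[[4,2,4],[40.6,2.8,-154],0.3]]'

```text
clock: 9.0
tool_pos: [0.5152, 0.0779, 0.2947]
eef_rot: [0.595, 0.791, 0.14, 0.021]
contact_force: [-0.5, -0.9, -0.4]
opening: 0.7
finger_force: 0.0
```

```bash
python3 - <<'E'
from h import *
st(); G=rk(-.033,-.037,.111); go(G+[0,0,.14],RY(YAW,0))
E
```

```text
{'clock': 9.0, 'q': [0.578, 0.606, -1.145, 1.986, 0.719, 0.711, -0.65], 'qd': [0.173, 0.375, -0.58, -0.356, 0.014, 0.832, 1.421], 'joint_torque': [-0.142, -38.894, -8.594, -13.399, 0.035, -1.923, -1.475], 'tool_pos': [0.515, 0.078, 0.295], 'eef_rot': [0.595, 0.791, 0.14, 0.021], 'contact_force': [-0.522, -0.859, -0.404], 'moment': [-0.188, 0.089, 0.053], 'finger_force': 0.0, 'opening': 0.7}
shift cm [-1.59, 1.12, 4.62] turn deg [17.2, 1.6, -66.7]
```

Emit:
carry_out --rows '[[[-1.6,1,4],[15,1.5,-62],0.3],[[-1.6,1,4],[15,1.5,-62],0.3],[[-1.6,1,4],[15,1.5,-62],0.3],[[-1.6,1,4],[15,1.5,-62],0.3],[[-1.6,1,4],[15,1.5,-62],0.3],[[-1.6,1,4],[15,1.5,-62],0.3],[[-1.6,1,4],[15,1.5,-62],0.3],[[-1.6,1,4],[15,1.5,-62],0.3],[[-1.6,1,4],[15,1.5,-62],0.3],[[-1.6,1,4],[15,1.5,-62],0.3]]'

```text
clock: 10.0
tool_pos: [0.538, 0.0738, 0.2573]
eef_rot: [0.103, 0.994, 0.018, 0.007]
contact_force: [-0.7, 0.4, -0.4]
opening: 0.702
finger_force: 0.0
```

```bash
python3 - <<'E'
from h import *
s=r.get_state(); print(s['q'].round(2) if hasattr(s['q'],'round') else s['q'],s['tool_pos']); G=rk(-.033,-.037,.111); go(G+[0,0,.09],RY(YAW,0)); go(G,RY(YAW,0))
w=snap('wrist','w4')
print('pred',[np.round(proj(w,PC(a,y,.12)),0).tolist() for a,y in((.001,-.019),(.001,-.055),(.081,-.019),(.081,-.055))])
E
```

```text
[ 0.47  0.85 -1.29  1.79  0.87  1.18  0.28] [0.53801476 0.07380585 0.25729632]
shift cm [-0.07, -0.08, 5.63] turn deg [2.1, 0.7, -5.1]
shift cm [0.02, -0.41, 14.62] turn deg [2.1, 0.7, -5.1]
pred [[333.0, 142.0], [294.0, 146.0], [344.0, 225.0], [299.0, 229.0]]
```

View pics/w4.png

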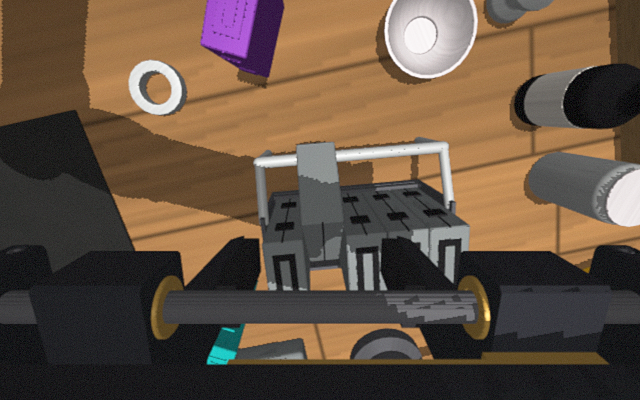

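The wrist view shows the leaning case's top from (297–335,142) to (299–342,225), within about 3 px of the prediction for 0.7 rad. The fingers straddle it, so I descend.

Emit:
carry_out --rows '[[[0,-0.1,3],[2,0.7,-5],0.3],[[0,-0.2,6],[2,0.7,-5],0.3],[[0,-0.2,9],[2,0.7,-5],0.3],[[0,-0.3,11],[2,0.7,-5],0.3],[[0,-0.4,13],[2,0.7,-5],0.3],[[0,-0.4,14.2],[2,0.7,-5],0.3],[[0,-0.4,14.6],[2,0.7,-5],0.3],[[0,-0.4,14.6],[2,0.7,-5],0.3],[[0,-0.4,14.6],[2,0.7,-5],0.3]]'

```text
clock: 10.95
tool_pos: [0.5414, 0.0755, 0.1133]
eef_rot: [0.06, 0.998, 0.001, 0.002]
contact_force: [-0.3, -0.7, 0.5]
opening: 0.7
finger_force: 0.0
```

```bash
python3 - <<'E'
from h import *
s=r.get_state(); print(s['tool_pos'],s['contact_force'],s['moment']); G=rk(-.033,-.037,.111); go(G,RY(YAW,0))
E
```

```text
[0.5413825  0.07545311 0.11328182] [-0.28861863 -0.67894535  0.47307964] [ 0.06738812 -0.18310828  0.00729009]
shift cm [0.17, -0.09, 0.23] turn deg [0.2, 0.2, -0.0]
```

Emit:
carry_out --rows '[[[0.2,-0.1,0.2],[0,0,0],0.3],[[0.2,-0.1,0.2],[0,0,0],1],[[0.2,-0.1,0.2],[0,0,0],1],[[0.2,-0.1,0.2],[0,0,0],1],[[0.2,-0.1,0.2],[0,0,0],1],[[0.2,-0.1,0.2],[0,0,0],1],[[0.2,-0.1,0.2],[0,0,0],1],[[0.2,-0.1,0.2],[0,0,0],1]]' --newtons 45

```text
clock: 11.75
tool_pos: [0.5389, 0.0757, 0.1108]
eef_rot: [0.059, 0.998, 0.002, 0.001]
contact_force: [-0.3, 4.6, 1.2]
opening: 0.399
finger_force: 44.9
```

Gripped (35 mm opening, 45 N). There is a small 4.6 N side load, so I ease towards +y while lifting.

Emit:
carry_out --rows '[[[0,0.1,-0.3],[0,0,0],1],[[0,0.1,-0.7],[0,0,0],1],[[0,0.1,-1.2],[0,0,0],1],[[0,0.1,-2],[0,0,0],1],[[0,0.1,-3],[0,0,0],1],[[0,0.1,-4],[0,0,0],1],[[0,0.1,-4],[0,0,0],1]]'

```text
clock: 12.45
tool_pos: [0.5392, 0.0755, 0.1518]
eef_rot: [0.06, 0.998, 0.001, 0.002]
contact_force: [-0.3, 4.1, -1.0]
opening: 0.406
finger_force: 44.9
```

```bash
python3 - <<'E'
from h import *
s=r.get_state(); print(s['tool_pos'],s['contact_force'],s['moment'],s['opening'])
w=snap('wrist','w5'); s=snap('scene','s5')
cv2.imwrite('pics/c5.png',np.hstack([cv2.resize(cv2.imread('pics/w5.png')[90:300,200:500],(430,301)),cv2.resize(cv2.imread('pics/s5.png')[80:240,215:385],(320,301))]))
E
```

```text
[0.53924124 0.07553595 0.15181824] [-0.27297073  4.13789777 -1.04822973] [ 1.10867137 -0.06379102  0.16546928] 0.4056157922810643
```

View pics/c5.png

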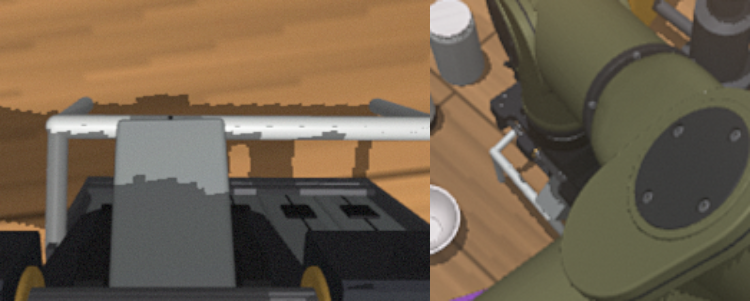

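```bash
python3 - <<'E'
from h import *
w=np.load('pics/w5.npz')
for dz in (0,.02,.041):
  for th in(.7,):
    print(dz,[np.round(proj(w,PC(a,y,.12,th)+[0,0,dz]),0).tolist() for a,y in((.001,-.019),(.001,-.055),(.081,-.019),(.081,-.055))])
print('rail',np.round(proj(w,rk(-.0575,.05,.085))))
E
```

```text
0 [[352.0, 161.0], [291.0, 161.0], [359.0, 304.0], [284.0, 304.0]]
0.02 [[356.0, 167.0], [287.0, 167.0], [365.0, 332.0], [279.0, 332.0]]
0.041 [[361.0, 174.0], [283.0, 174.0], [373.0, 372.0], [272.0, 372.0]]
rail [446. 182.]
```

The case has risen with the gripper: its top edge matches a +41 mm lift and the 0.7 rad lean. Continue lifting, easing +y.

Emit:
carry_out --rows '[[[0,0.1,-1],[0,0,0],1],[[0,0.2,-2],[0,0,0],1],[[0,0.2,-3],[0,0,0],1],[[0,0.2,-4],[0,0,0],1],[[0,0.2,-4],[0,0,0],1]]'

```text
clock: 13.05
tool_pos: [0.5396, 0.0764, 0.1919]
eef_rot: [0.06, 0.998, -0.0, 0.002]
contact_force: [-0.3, -0.6, -2.3]
opening: 0.403
finger_force: 44.8
```

```bash
python3 - <<'E'
from h import *
s=r.get_state(); print(s['tool_pos'],s['contact_force'],s['moment'],s['opening'])
w=snap('wrist','w6')
cv2.imwrite('pics/c6.png',w['image'][60:400,100:600,::-1])
E
```

```text
[0.53962242 0.07635685 0.1918616 ] [-0.25706628 -0.637253   -2.32512739] [-0.04941524 -0.11518533 -0.06525546] 0.4027218003262328
```

Side load gone. Lift clear.

Emit:
carry_out --rows '[[[0,0,-2],[0,0,0],1],[[0,0,-4],[0,0,0],1],[[0,0,-7],[0,0,0],1],[[0,0,-10],[0,0,0],1],[[0,0,-11],[0,0,0],1],[[0,0,-11],[0,0,0],1]]'

```text
clock: 13.7
tool_pos: [0.5391, 0.0768, 0.301]
eef_rot: [0.06, 0.998, 0.001, 0.002]
contact_force: [-0.3, -0.7, -3.6]
opening: 0.405
finger_force: 44.9
```

```bash
python3 - <<'E'
from h import *
s=r.get_state(); print(s['tool_pos'],s['contact_force'],s['moment'],s['opening'])
w=snap('wrist','w7'); cv2.imwrite('pics/c7.png',w['image'][:,:,::-1])
# tilt from top-face visible: predict for lean th, grip-centred
R0=R.from_quat(s['eef_rot']); yaw=YAW; g=s['tool_pos']-R0.apply([0,0,.019])
for th in(.6,.7,.8):
    Q=R.from_euler('z',yaw)*R.from_euler('y',-th)
    print(th,[np.round(proj(w,g+Q.apply([a,y,.0165])),0).tolist() for a,y in((-.04,.018),(-.04,-.018),(-.04,-.018))], [np.round(proj(w,g+Q.apply([-.04,y,-.1135])),0).tolist() for y in(.018,-.018)])
y=-.8;p=np.array([.506,-.293,.0])
A=RY(y,-.7); go(np.array([.506,-.293,.20])+A.as_matrix()[:,2]*.019,A)
E
```

```text
[0.53911462 0.07682873 0.30102335] [-0.2652759  -0.68581192 -3.56679357] [ 0.07253504 -0.06079356  0.02881446] 0.4053471511253959
0.6 [[364.0, 179.0], [283.0, 179.0], [283.0, 179.0]] [[343.0, 239.0], [300.0, 239.0]]
0.7 [[363.0, 179.0], [284.0, 179.0], [284.0, 179.0]] [[343.0, 253.0], [300.0, 253.0]]
0.8 [[361.0, 181.0], [285.0, 181.0], [285.0, 181.0]] [[343.0, 268.0], [300.0, 268.0]]
shift cm [-0.2, -36.28, 11.41] turn deg [-13.6, 38.6, 37.4]
```

View pics/c7.png

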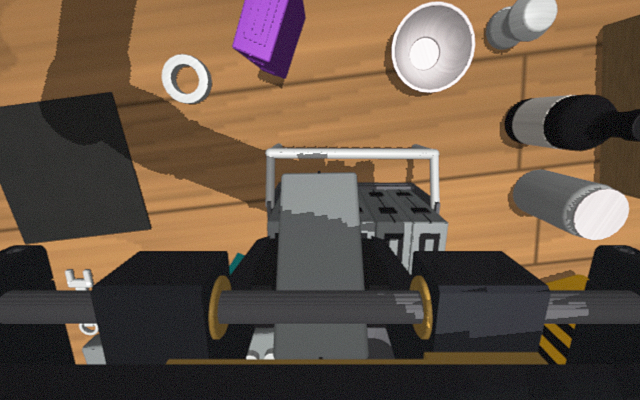

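The picture shows the case held and clear of the rack. The remaining cases still stand, at (405,225), and the mat is free at (75,165). Next I move to it, turning the case upright on the way.

Emit:
carry_out --rows '[[[0,-2,0],[-13.6,38.6,37.4],1],[[0,-6,0],[-13.6,38.6,37.4],1],[[0,-10,0],[-13.6,38.6,37.4],1],[[0,-14,0],[-13.6,38.6,37.4],1],[[0,-18,1],[-13.6,38.6,37.4],1],[[0,-22,2],[-13.6,38.6,37.4],1],[[0,-26,4],[-13.6,38.6,37.4],1],[[0,-30,6],[-13.6,38.6,37.4],1],[[0,-34,7],[-13.6,38.6,37.4],1],[[-0.2,-36,7],[-13.6,38.6,37.4],1],[[-0.2,-36,7],[-13.6,38.6,37.4],1],[[-0.2,-36,7],[-13.6,38.6,37.4],1]]'

```text
clock: 14.95
tool_pos: [0.4978, -0.2801, 0.228]
eef_rot: [0.366, 0.865, 0.134, -0.317]
contact_force: [0.7, 0.9, -2.2]
opening: 0.406
finger_force: 44.9
```

```bash
python3 - <<'E'
from h import *
s=st(); A=RY(-.8,-.7); go(np.array([.506,-.293,.20])+A.as_matrix()[:,2]*.019,A)
E
```

```text
{'clock': 14.95, 'q': [0.909, 1.196, -1.145, 1.058, 0.508, 1.891, 0.702], 'qd': [-0.021, -0.021, -0.028, 0.023, -0.012, 0.003, -0.001], 'joint_torque': [2.192, -65.399, -13.608, -9.857, -2.036, 2.131, 0.006], 'tool_pos': [0.498, -0.28, 0.228], 'eef_rot': [0.366, 0.865, 0.134, -0.317], 'contact_force': [0.66, 0.937, -2.155], 'moment': [-0.646, -0.762, -0.035], 'finger_force': 44.853, 'opening': 0.406}
shift cm [-2.95, -0.31, 3.07] turn deg [0.0, -0.1, 0.0]
```

```bash
python3 - <<'E'
from h import *
for f in('w5','w7'):
    g=cv2.GaussianBlur(cv2.cvtColor(cv2.imread(f'pics/{f}.png'),6),(5,5),0).astype(float)[:,300:345].mean(1); d=np.diff(g)[120:215]; print(f,120+np.argsort(-np.abs(d))[:5],d[np.argsort(-np.abs(d))[:5]].round(0))
w=snap('wrist','w8')
g=cv2.GaussianBlur(cv2.cvtColor(cv2.imread('pics/w8.png'),6),(5,5),0).astype(float)[:,300:345].mean(1); d=np.diff(g)[120:215]; i=np.argsort(-np.abs(d))[:8]; print(120+i,d[i].round(0))
T=np.load('pics/top0.npz')
for z in(0,.1,.2): print('box',onz(T,553,219,z)[:2],onz(T,535,148,z)[:2])
A=RY(-.3,-.7); go(np.array([.511,-.294,.165])+A.as_matrix()[:,2]*.019,A)
E
```

```text
w5 [173 155 156 174 172] [ 14. -13. -12.  11.  10.]
w7 [148 149 153 154 147] [ 39.  33. -25. -23.  22.]
[173 174 172 175 170 169 176 161] [11. 10.  5.  4. -2. -1.  1.  1.]
box [ 0.51105672 -0.54653448] [ 0.69430108 -0.52882839]
box [ 0.49458801 -0.4856556 ] [ 0.65768766 -0.46989601]
box [ 0.4781193  -0.42477673] [ 0.62107425 -0.41096363]
shift cm [-5.72, -0.69, 5.41] turn deg [18.4, -0.1, -21.8]
```

Edge row is unchanged (173), so the case has not slipped in the grip. I turn the yaw to -0.3 to keep the wrist away from the blue box, then lower.

Emit:
carry_out --rows '[[[-2,-0.3,2],[18.4,0,-21.8],1],[[-4,-0.6,4],[18.4,0,-21.8],1],[[-5.7,-0.7,5.4],[18.4,0,-21.8],1],[[-5.7,-0.7,5.4],[18.4,0,-21.8],1],[[-5.7,-0.7,5.4],[18.4,0,-21.8],1],[[-5.7,-0.7,5.4],[18.4,0,-21.8],1]]'

```text
clock: 15.6
tool_pos: [0.4998, -0.2907, 0.1521]
eef_rot: [0.141, 0.929, 0.052, -0.338]
contact_force: [-0.4, -0.3, -3.3]
opening: 0.405
finger_force: 44.9
```

```bash
python3 - <<'E'
from h import *
s=st(); A=RY(-.3,-.7); go(np.array([.511,-.294,.123])+A.as_matrix()[:,2]*.019,A); go(np.array([.511,-.294,.118])+A.as_matrix()[:,2]*.019,A)
# verticality: case silhouette in scene camera
t=snap('scene','s8'); P=lambda z:np.round(proj(t,[.506,-.293,z]),0)
print(P(.05),P(.18))
E
```

```text
{'clock': 15.6, 'q': [0.78, 1.292, -1.13, 1.059, 0.783, 1.972, 1.078], 'qd': [0.026, -0.009, 0.009, -0.017, 0.002, 0.004, 0.002], 'joint_torque': [-1.45, -67.112, -13.749, -7.218, -1.426, 2.722, 0.01], 'tool_pos': [0.5, -0.291, 0.152], 'eef_rot': [0.141, 0.929, 0.052, -0.338], 'contact_force': [-0.384, -0.34, -3.346], 'moment': [-0.288, -1.059, -0.015], 'finger_force': 44.853, 'opening': 0.405}
shift cm [-2.76, 0.01, 3.38] turn deg [0.1, 0.1, -0.0]
shift cm [-3.08, 0.01, 3.76] turn deg [0.1, 0.1, -0.0]
[404. 319.] [415. 305.]
```

Emit:
carry_out --rows '[[[-0.7,0,0.9],[0,0,0],1],[[-1.4,0,1.7],[0,0,0],1],[[-2.1,0,2.5],[0,0,0],1],[[-2.5,0,3.0],[0,0,0],1],[[-2.8,0,3.4],[0,0,0],1],[[-2.8,0,3.4],[0,0,0],1]]'

```text
clock: 16.25
tool_pos: [0.4987, -0.2913, 0.107]
eef_rot: [0.141, 0.929, 0.052, -0.339]
contact_force: [-0.4, 0.7, -2.2]
opening: 0.404
finger_force: 44.9
```

```bash
python3 - <<'E'
from h import *
s=r.get_state(); print(s['tool_pos'],s['contact_force'],s['moment'],s['q'])
E
```

```text
[ 0.49868915 -0.29129112  0.1069981 ] [-0.3735116   0.67964984 -2.21277684] [-0.25106105 -1.11461082  0.04436145] [ 0.78066997  1.3455719  -1.11450854  1.06958025  0.8171672   1.9230781
  1.07941708]
```

Emit:
carry_out --rows '[[[-0.06,0,0.08],[0,0,0],1],[[-0.13,0,0.15],[0,0,0],1],[[-0.13,0,0.15],[0,0,0],1],[[-0.13,0,0.15],[0,0,0],1]]'

```text
clock: 16.65
tool_pos: [0.4992, -0.2914, 0.1062]
eef_rot: [0.141, 0.929, 0.052, -0.339]
contact_force: [0.2, 0.2, -2.1]
opening: 0.406
finger_force: 44.9
```

Emit:
carry_out --rows '[[[-0.06,0,0.08],[0,0,0],1],[[-0.13,0,0.15],[0,0,0],1],[[-0.13,0,0.15],[0,0,0],1],[[-0.13,0,0.15],[0,0,0],1]]'

```text
clock: 17.05
tool_pos: [0.4993, -0.2913, 0.106]
eef_rot: [0.141, 0.929, 0.052, -0.339]
contact_force: [2.2, -0.7, 7.0]
opening: 0.401
finger_force: 44.8
```

Contact with the mat is at the predicted height (+7 N). Release.

Emit:
carry_out --rows '[[[0.06,0,-0.08],[0,0,0],1],[[0.06,0,-0.08],[0,0,0],0.5],[[0.06,0,-0.08],[0,0,0],0.4],[[0.06,0,-0.08],[0,0,0],0.3],[[0.06,0,-0.08],[0,0,0],0.3],[[0.06,0,-0.08],[0,0,0],0.3],[[0.06,0,-0.08],[0,0,0],0.3]]'

```text
clock: 17.75
tool_pos: [0.499, -0.2915, 0.1046]
eef_rot: [0.141, 0.929, 0.052, -0.339]
contact_force: [0.3, -0.4, 0.1]
opening: 0.699
finger_force: 0.0
```

```bash
python3 - <<'E'
from h import *
s=r.get_state(); print(s['tool_pos'],s['contact_force'],s['moment'],s['opening'])
w=snap('wrist','w9'); A=R.from_quat(s['eef_rot'])
print(A.as_matrix().round(2).tolist())
g=s['tool_pos']-A.apply([0,0,.019])
g8=cv2.GaussianBlur(cv2.cvtColor(cv2.imread('pics/w9.png'),6),(5,5),0).astype(float)[:,300:345].mean(1); d=np.diff(g8)[120:215]; i=np.argsort(-np.abs(d))[:6]; print(120+i,d[i].round(0))
Q=R.from_euler('z',-.3); c=np.array([g[0],g[1],0])-Q.apply([.005,0,0])
print('top edge pred',[np.round(proj(w,c+Q.apply([-.04,y,.134])),0).tolist() for y in(.018,-.018)])
E
```

```text
[ 0.49898157 -0.29145368  0.1045961 ] [ 0.30608007 -0.40346219  0.07911477] [-0.11832365 -0.7073112   0.0039832 ] 0.6986589425802935
[[-0.73, 0.3, -0.61], [0.23, 0.95, 0.19], [0.64, 0.0, -0.76]]
[173 172 174 170 169 175] [11.  8.  7. -4. -3.  2.]
top edge pred [[362.0, 170.0], [285.0, 170.0]]
```

Emit:
carry_out --rows '[[[0,0,-1],[0,0,0],0.3],[[0,0,-2.5],[0,0,0],0.3],[[0,0,-4.5],[0,0,0],0.3],[[0,0,-6.5],[0,0,0],0.3],[[1,0,-8.5],[0,0,0],0.3],[[3,0,-11],[0,0,0],0.3],[[5.5,0,-14],[0,0,0],0.3],[[8,0,-17],[0,0,0],0.3],[[8,0,-17],[0,0,0],0.3],[[8,0,-17],[0,0,0],0.3]]'

```text
clock: 18.8
tool_pos: [0.5465, -0.3058, 0.2898]
eef_rot: [0.142, 0.93, 0.05, -0.336]
contact_force: [-0.1, -0.5, 0.2]
opening: 0.698
finger_force: 0.0
```

```bash
python3 - <<'E'
from h import *
s=r.get_state(); print(s['tool_pos'],s['contact_force'],s['q'])
Q=R.from_euler('z',-.3); A=RY(-.3,-.7); g=np.array([.499,-.2915,.1046])-A.as_matrix()[:,2]*.019; c=np.array([g[0],g[1],0])-Q.apply([.005,0,0]); print('case c',c)
t=snap('scene','s9'); p=snap('top','t9'); w=snap('wrist','w10')
for n,im in(('scene',t),('top',p),('wrist',w)):
    I=im['image'].astype(int); hsv=cv2.cvtColor(im['image'],cv2.COLOR_RGB2HSV)
    m=((hsv[...,1]<45)&(hsv[...,2]>75)).astype(np.uint8)*255
    pts=np.array([proj(im,c+Q.apply([a,y,z])) for a in(-.04,.04) for y in(-.018,.018) for z in(.004,.134)])
    lo=pts.min(0)-25;hi=pts.max(0)+25; x0,y0=np.maximum(lo,0).astype(int); x1,y1=hi.astype(int); mm=np.zeros_like(m); mm[y0:y1,x0:x1]=m[y0:y1,x0:x1]
    cs,_=cv2.findContours(mm,0,2); hull=cv2.convexHull(pts.astype(np.float32)); print(n,'pred box',cv2.boundingRect(hull),'top pts',pts[1::2].round(0).tolist(),'hull area',cv2.contourArea(hull))
    for k in cs:
        if cv2.contourArea(k)>60: print('  got',cv2.boundingRect(k),cv2.contourArea(k),cv2.approxPolyDP(k,3,True)[:,0].tolist())
E
```

```text
[ 0.54649411 -0.3057767   0.2898354 ] [-0.14997303 -0.52647377  0.18717903] [ 0.51676644  1.08381767 -0.42299463  0.71460219  0.33359892  2.08756583
  1.50082084]
case c [ 0.50591677 -0.29363961  0.        ]
scene pred box (380, 293, 54, 47) top pts [[399.0, 329.0], [389.0, 313.0], [433.0, 309.0], [423.0, 293.0]] hull area 1139.258880651556
  got (397, 312, 28, 16) 84.0 [[424, 313], [397, 323], [400, 327]]
top pred box (438, 191, 44, 49) top pts [[474.0, 233.0], [457.0, 228.0], [482.0, 196.0], [465.0, 192.0]] hull area 1414.290944250999
  got (458, 193, 23, 39) 572.0 [[465, 193], [458, 227], [473, 231], [480, 197]]
wrist pred box (302, 216, 39, 93) top pts [[304.0, 217.0], [338.0, 217.0], [302.0, 295.0], [340.0, 295.0]] hull area 3230.4881390263326
  got (304, 218, 36, 72) 2313.5 [[305, 219], [304, 289], [338, 289], [336, 219]]
```

The case stands upright at the mat centre; all top-face corners are within 2 px of prediction in the top view. A last numeric check covers the other objects, comparing before and after images.

```bash
python3 - <<'E'
from h import *
a=cv2.imread('pics/top0.png').astype(int); b=cv2.imread('pics/t9.png').astype(int)
d=(np.abs(a-b).max(2)>45).astype(np.uint8)*255; d=cv2.morphologyEx(d,cv2.MORPH_OPEN,np.ones((3,3)))
cs,_=cv2.findContours(d,0,2); print([(cv2.boundingRect(c),cv2.contourArea(c)) for c in cs if cv2.contourArea(c)>15])
T=np.load('pics/top0.npz')
for y in(.074,.037,-.074): 
    for p in((.01,y),(.075,y)):
        u,v=np.round(proj(T,rk(*p,.154))).astype(int); print((u,v),a[v,u].tolist(),b[v,u].tolist())
E
```

```text
[((452, 383, 7, 6), 22.0), ((506, 381, 26, 14), 131.0), ((525, 372, 14, 7), 41.5), ((396, 358, 73, 42), 935.5), ((571, 352, 13, 5), 36.0), ((578, 331, 62, 65), 939.0), ((561, 288, 62, 44), 1201.5), ((347, 264, 117, 136), 5603.0), ((467, 254, 173, 115), 5102.5), ((542, 209, 98, 44), 3423.5), ((294, 184, 11, 12), 81.0), ((553, 182, 27, 39), 505.0), ((526, 157, 15, 24), 186.5), ((287, 147, 19, 35), 392.5), ((516, 133, 26, 9), 90.0), ((427, 0, 213, 213), 21186.0)]
(np.int64(242), np.int64(171)) [151, 151, 148] [160, 161, 156]
(np.int64(247), np.int64(142)) [145, 146, 143] [151, 153, 150]
(np.int64(260), np.int64(172)) [142, 143, 140] [153, 154, 149]
(np.int64(264), np.int64(143)) [147, 149, 144] [154, 155, 151]
(np.int64(312), np.int64(178)) [149, 151, 147] [158, 159, 157]
(np.int64(316), np.int64(149)) [147, 149, 145] [155, 156, 152]
```

```bash
python3 - <<'E'
from h import *
for n,f,(u,v) in(('scene0','s9',(302,290)),('scene0','s9',(472,268)),('top0','t9',(366,265))):
    I,J=[cv2.imread(f'pics/{k}.png',0)[v-22:v+22,u-24:u+24] for k in(n,f)]
    m=cv2.matchTemplate(J,I[6:-6,6:-6],cv2.TM_CCOEFF_NORMED); print(n,(u,v),cv2.minMaxLoc(m)[1::2],'expect (6,6)')
print(r.get_state()['contact_force'])
E
```

```text
scene0 (302, 290) (0.1619812399148941, (12, 12)) expect (6,6)
scene0 (472, 268) (0.20151741802692413, (4, 12)) expect (6,6)
top0 (366, 265) (0.9989694952964783, (6, 6)) expect (6,6)
[ 0.73701449 -0.2935706  -0.97032076]
```

```bash
python3 -c "
from plant import r
print(r.finish_job())"
```

```text
the job is handed in; nothing more can be done
None
```

The low case was tipped onto the rail and let go there, then lifted out and stood upright at the centre of the mat. The other cases are still in the rack; the wrench was hidden from view in the last check, and the job is handed in.

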